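Roll the capacitor onto the camera line and take its picture

TASK

The blue capacitor lies to one side of the black line on the repair mat. Push the upper part of its side with the fingertips so that it rolls across the mat until it lies still along the black line, centred over it and not askew, with its brass terminals looking into the small inspection camera; then press the red shutter button right down and let it go. The capacitor must roll over, never be lifted; leave the other things on the mat where they are and do not press the shutter early.

Things in the scene. Friction and masses are not known exactly. Their poses are not given: they have to be found in the camera images.
- capacitor: Blue lying cylinder, 36 mm diameter, 100 mm long, 0.13 kg, white stripe on top, 6 mm brass stubs on its +x end. Origin at its centre, 21 mm above the table on the mat; x along it, y, z turn as it rolls. Starts 90-130 mm left or right of the line, up to 0.07 rad askew. Slick sleeve (friction 0.35): rolls if pushed 18-30 mm above the mat. Pushed at 30 mm/s it stops within 5 mm.
- mat: Fixed dark mat with salmon panel, 340 (x) by 400 (y) by 3 mm; origin at the middle of its underside, on the table. The black line, 5 mm wide, runs along mat x at mat y = 0, from x = -120 to 100 mm. At its far end a fixed teal camera, 64 mm wide, 59 mm tall, fills mat x = 110 to 166 mm; its lens looks down the line to -x, 21 mm above the table.
- shutter (a joint): Travel of the red shutter button, in m: 0 is up, 0.006 is fully pressed, which takes about 5 N straight down; a spring brings it back. Counts as pressed beyond 0.0045.
- shutter_top (a point): Centre of the top of the red round shutter button, 32 mm in diameter, in a low fixed black housing on the table to the left or the right of the mat. It is pressed downward.
- spare: Bystander on the mat, on the other side of the line from the blue one: a dark green lying capacitor of the same size with a yellow stripe; origin at its centre, x axis along its length. Leave it.
- flux_jar: Bystander standing on the mat's far left corner: small jar with a red lid, 34 mm in diameter, 40 mm tall; origin at the centre of its underside. Leave it.
- spool: Bystander standing on the mat's far right corner: grey spool, 40 mm in diameter, 36 mm tall; origin at the centre of its underside. Leave it.
There are look-alikes about, which are no part of the job. What is shaped like the part that bears shutter but green, orange or turquoise is not meant.

How it is judged:
By the outcome, as a careful person would: the job done as asked, in the order asked, and still so for the second after the job is handed in, with the robot touching nothing.
It also fails if it takes over 54 s, if anything falls off the work surface, if the arm or the gripper's body presses on something with over 40 N, if the wrist force passes 120 N, or if a joint passes its speed limit or range.

ROBOT

A 6-joint arm with a two-finger parallel gripper is mounted at the origin on the work surface. World frame = base frame: x ahead of the robot, y to its left, z up, the work surface at z = 0. Lengths are in mm, angles in rad, forces in N, time in s.
With the tool pointing down it reaches from about 350 to 775 mm from the base axis. Payload 7.3 kg.
Tool frame: the origin (TCP) lies between the finger pads; the fingertips stand 25 mm ahead of it and the grasp point (between the pads) lies 6 mm ahead of it; z points along the fingers, y is the line along which they close (so a half turn about z gives the same grasp; the last joint's range is limited). The gripper opens to 92 mm and grips with 3 to 60 N. Pads are 19 mm wide; open, the fingers measure 130 mm over their backs; the gripper's body (75 mm by 190 mm) begins 47 mm behind the grasp point.
Start: joints at [0.982, 0.342, 1.524, -0, 1.275, -0.146], TCP at [224.937, 474.394, 217.941] pointing down, gripper open.
Joint ranges: [-2.53, 2.53], [-0.77, 2.02], [0.04, 2.7], [-1, 4.14], [0.28, 2.66], [-3.11, 3.11]. Speed limits (rad/s): [2.57, 2.57, 3.14, 3.14, 3.14, 3.14].

INTERFACE

Orientations are given as [roll, pitch, yaw] about the fixed x, y, z axes, in that order (R = Rz(yaw) Ry(pitch) Rx(roll)).
In Python, from plant import bot gives the robot as it stands.
- The arm moves only by the tool play_rows, never from a script. Its argument "commands" is a list of rows, each an object of numbers: "x", "y", "z": the shift along the tool's x, y, z in m; "twist": the turn about the tool's z in degrees. In form: [{"x": .., "y": .., "z": .., "twist": ..}, ...]. A call has exactly 8 rows; each row is the pose to reach, as a shift and turn from the pose commanded when the call began, along the tool's axes at that moment; what a row does not reach only later rows make up. A row lasts 1/10 s, in which the tool goes at most 50 mm and 8.59 degrees, less where a joint would pass 70% of its speed; a pose out of reach is approached as far as the arm can. A call with a gripper value outside its range is refused whole. "jaw" is the closure, from 0 (fully open) to 1 (shut), set as the call begins (left out, the last holds). The fingers move at their own pace and stop on an object; the grip force is fixed at half the most. Time passes only in rows, so rows that repeat a pose let the fingers close, or fill a call up. It gives the time, the measured TCP pose, the force, the opening and the grip force at its end, in the units of the state.
- bot.get_obs(): the state, without advancing time (a new reading comes with each control period).
- bot.capture(name): name is "side" or "top" or "wrist"; returns a dict with "pixels" (480x640x3 uint8, red, green, blue), "fx", "fy", "cx", "cy" (pixels), "eye" and "rotation" of the camera in the world. Camera axes: x right, y down, z forward; pixel columns grow to the right and rows downward; lengths in mm; the calibration is good to about 2 mm. A picture is of the moment at which its call begins. There is no depth.
- bot.close_job(): hands the job in; it is judged then, once.
The state is a dict: "time": time; "joint_positions": joint angles; "dq": joint speeds; "tau": joint torques, N m; "tool_pos": TCP position; "tcp_rot": TCP orientation; "contact_force": force on the tool from outside, world axes, zero at the start; "moment": the same for the moment, N m; "grip_width": finger opening in mm; "finger_force": force on a finger pad.
Only numpy, scipy, OpenCV 4.12 (cv2) and the standard library are available. Lean on these libraries where they do the work, as an engineer would, in place of code of your own. Each camera call takes 0.05 s, during which the arm holds its last target. There are 200 camera calls.

## Working session

There is one attempt and no reset: what is moved stays moved. The work goes in short steps, Python scripts to look and compute and a tool call to move; the robot and the scene stay as the last step left them, time stands still between calls to the robot, and variables do not carry over. Pictures are saved under pics/ and viewed, at most 10 in all, crops included, and the job is handed in when it is done.

Besides the shell and the picture viewer there is one more tool, called after "Emit:" as name(argument=value, ...), one argument or row to a line, values as JSON. play_rows: Moves the arm, as the interface text tells. Its arguments: {"type":"object","properties":{"commands":{"type":"array"},"jaw":{"type":"number"}},"required":["commands"]}

```bash
mkdir -p pics; cat > h.py <<'E'
import numpy as np, cv2
from plant import bot
def snap(n,f):
    c=bot.capture(n); cv2.imwrite('pics/'+f,cv2.cvtColor(c['pixels'],cv2.COLOR_RGB2BGR)); return c
def ray(c,u,v,z):
    d=np.array(c['rotation'])@np.array([(u-c['cx'])/c['fx'],(v-c['cy'])/c['fy'],1.]); e=np.array(c['eye'])
    return e+d*(z-e[2])/d[2]
def proj(c,p):
    q=np.array(c['rotation']).T@(np.array(p,float)-c['eye']); return q[0]/q[2]*c['fx']+c['cx'],q[1]/q[2]*c['fy']+c['cy']
E
python3 - <<'E'
from h import *
for n in('top','side'):
    c=snap(n,n+'0.png'); print(n,c['eye'],np.round(c['rotation'],3).tolist(),c['fx'])
o=bot.get_obs();print(o['time'],o['tool_pos'],o['tcp_rot'],o['grip_width'])
E
```

```text
top [ 374.08327961   -8.85732957 1137.54826639] [-2.979, -0.029, -1.576] 483.1474646167201
side [ 111.93231422 -619.19388805  847.7117439 ] [-2.379, 0.013, -0.678] 562.8258763025917
0.1 [224.69574002 474.07314066 217.30282601] [-3.14020817e+00 -2.29731370e-04  2.69878974e+00] 91.86658242716477
```

View pics/top0.png

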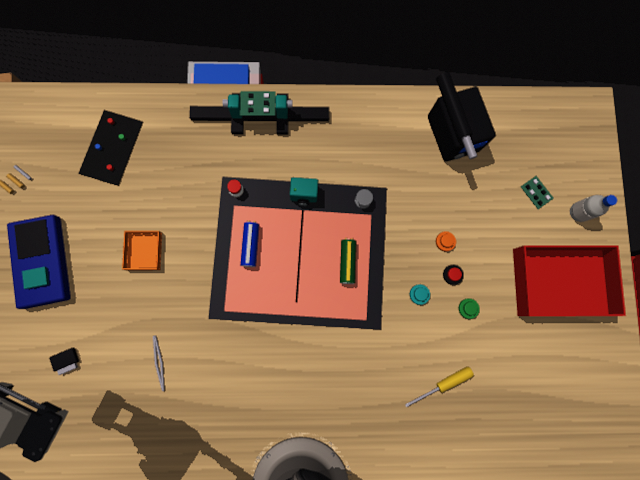

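View pics/side0.png

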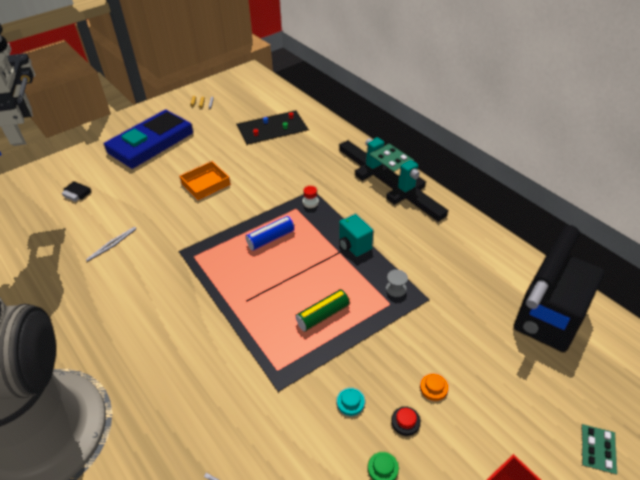

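The top view shows the blue capacitor at about (250,245), the line from (302,208) to (297,302), the spare at (348,262), and the red button at (454,275) among look-alikes. The side view agrees with this.

```bash
sed -i "s/def snap/from scipy.spatial.transform import Rotation as Rn\ndef snap/; s/    c=bot.capture(n);/    c=bot.capture(n); c['rotation']=Rn.from_euler('xyz',c['rotation']).as_matrix() if np.ndim(c['rotation'])==1 else c['rotation'];/" h.py
cat >> h.py <<'E'
def blob(m,box):
    u0,v0,u1,v1=box; k=np.zeros(m.shape,np.uint8); k[v0:v1,u0:u1]=m[v0:v1,u0:u1]
    n,l,s,ce=cv2.connectedComponentsWithStats(k); i=1+np.argmax(s[1:,4]); return (l==i).astype(np.uint8),ce[i],s[i]
def capmask(p):
    p=p.astype(int); return ((p[...,2]>p[...,0]+60)&(p[...,2]>p[...,1]+40)).astype(np.uint8)
def axisof(c,m,z):
    P=np.array([ray(c,u,v,z)[:2] for v,u in zip(*np.nonzero(m))]); a=cv2.minAreaRect(P.astype(np.float32)); return a
def line(c,box):
    p=c['pixels'].astype(int); m=(p.max(2)<70).astype(np.uint8); b,ce,s=blob(m,box)
    P=np.array([ray(c,u,v,3)[:2] for v,u in zip(*np.nonzero(b))]); 
    f=cv2.fitLine(P.astype(np.float32),cv2.DIST_L2,0,.01,.01).ravel(); t=(P-f[2:])@f[:2]
    return f, f[2:]+f[:2]*t.min(), f[2:]+f[:2]*t.max()
E
python3 - <<'E'
from h import *
T=snap('top','t1.png');S=snap('side','s1.png')
np.set_printoptions(precision=1,suppress=True)
print('line',line(T,(285,210,312,310)))
m,ce,s=blob(capmask(T['pixels']),(225,205,275,285)); print('cap',ce,s,axisof(T,m,25),ray(T,*ce,30))
m,ce,s=blob(capmask(S['pixels']),(235,205,305,260)); print('capS',ce,s,ray(S,*ce,25))
for c,b,n in((T,(435,255,475,295),'T'),(S,(385,395,430,440),'S')):
    p=c['pixels'].astype(int); m=((p[...,0]>150)&(p[...,1]<70)).astype(np.uint8); _,ce,s=blob(m,b)
    for z in(0,20,30): print(n,ce,s,z,ray(c,*ce,z))
for q in((223,178),(386,187),(381,328),(209,319)): print(ray(T,*q,3))
print('spare',ray(T,348,240,30),ray(T,348,285,30))
E
```

```text
line (array([  1. ,  -0.1, 516.5,   3.1], dtype=float32), array([408.3,  10.6]), array([625. ,  -4.3]))
cap [249.2 243.7] [241 222  17  44 442] ((541.046630859375, 119.05291748046875), (32.40955352783203, 100.20991516113281), 86.19441986083984) [539.1 118.2  30. ]
capS [271.2 233.1] [248 217  45  31 513] [537.1 109.3  25. ]
T [454.6 273.7] [449 268  12  12 114] 0 [ 471.3 -366.1    0. ]
T [454.6 273.7] [449 268  12  12 114] 20 [ 469.6 -359.8   20. ]
T [454.6 273.7] [449 268  12  12 114] 30 [ 468.7 -356.7   30. ]
S [406.1 416.4] [397 408  19  18 274] 0 [ 476.4 -355.1    0. ]
S [406.1 416.4] [397 408  19  18 274] 20 [ 467.8 -361.4   20. ]
S [406.1 416.4] [397 408  19  18 274] 30 [ 463.5 -364.5   30. ]
[703.6 187.1   3. ]
[ 682.3 -207.7    3. ]
[ 345.4 -186.7    3. ]
[368.1 210.2   3. ]
spare [ 547.7 -110.7   30. ] [ 443.4 -109.1   30. ]
```

```bash
cat >> h.py <<'E'
def go(target,yaw=None):
    o=bot.get_obs(); R=Rn.from_euler('xyz',o['tcp_rot']).as_matrix(); d=R.T@(np.array(target,float)-o['tool_pos'])
    tw=0 if yaw is None else -np.degrees((yaw-o['tcp_rot'][2]+np.pi)%(2*np.pi)-np.pi)
    print('t',round(o['time'],2),'at',np.round(o['tool_pos'],1),np.round(o['tcp_rot'],3),'shift m',np.round(d/1000,4),'twist',round(tw,1),'w',round(o['grip_width'],1),'F',np.round(o['contact_force'],1))
E
python3 -c "
from h import *
go((543,165,130),1.508)"
```

```text
t 0.2 at [224.8 474.2 217.5] [-3.141 -0.     2.699] shift m [-0.42   -0.1429  0.0876] twist 68.2 w 91.4 F [-0.7 -0.5  0.3]
```

Emit:
play_rows(
  commands=[
    {"x": -0.046,"y": -0.016,"z": 0.009,"twist": 8.5},
    {"x": -0.09,"y": -0.031,"z": 0.018,"twist": 17},
    {"x": -0.135,"y": -0.046,"z": 0.027,"twist": 25.5},
    {"x": -0.18,"y": -0.061,"z": 0.036,"twist": 34},
    {"x": -0.225,"y": -0.077,"z": 0.046,"twist": 42.5},
    {"x": -0.27,"y": -0.092,"z": 0.056,"twist": 51},
    {"x": -0.315,"y": -0.107,"z": 0.066,"twist": 59.5},
    {"x": -0.36,"y": -0.122,"z": 0.075,"twist": 68},
  ],
  jaw=0.56,
)

```text
time: 1.0
tool_pos: [499.0, 208.3, 142.4]
tcp_rot: [-3.141, -0.0, 1.506]
contact_force: [-0.4, 0.2, 0.1]
grip_width: 41.0
finger_force: 0.0
```

```bash
python3 -c "
from h import *
go((543,165,130),1.508)"
```

```text
t 1.0 at [499.  208.3 142.4] [-3.141 -0.     1.506] shift m [-0.0403  0.0467  0.0124] twist -0.1 w 41.0 F [-0.4  0.2  0.1]
```

Emit:
play_rows(
  commands=[
    {"x": -0.02,"y": 0.024,"z": 0.006,"twist": 0},
    {"x": -0.04,"y": 0.047,"z": 0.012,"twist": 0},
    {"x": -0.04,"y": 0.047,"z": 0.012,"twist": 0},
    {"x": -0.04,"y": 0.047,"z": 0.012,"twist": 0},
    {"x": -0.04,"y": 0.047,"z": 0.012,"twist": 0},
    {"x": -0.04,"y": 0.047,"z": 0.012,"twist": 0},
    {"x": -0.04,"y": 0.047,"z": 0.012,"twist": 0},
    {"x": -0.04,"y": 0.047,"z": 0.012,"twist": 0},
  ],
)

```text
time: 1.8
tool_pos: [542.2, 167.8, 131.2]
tcp_rot: [3.141, -0.0, 1.513]
contact_force: [0.6, -0.5, 0.2]
grip_width: 40.5
finger_force: 0.0
```

```bash
python3 -c "
from h import *
go((543,165,52))
c=snap('wrist','w1.png');print(c['eye'],c['rotation'],c['fx'])"
```

```text
t 1.8 at [542.2 167.8 131.2] [ 3.141 -0.     1.513] shift m [-0.0028  0.0009  0.0792] twist 0 w 40.5 F [ 0.6 -0.5  0.2]
[546.19372512 240.06124116 297.66432107] [[ 9.98378505e-01 -5.47395414e-02 -1.56186569e-02]
 [-5.69224076e-02 -9.62185584e-01 -2.66380821e-01]
 [-4.46482473e-04  2.66837938e-01 -9.63741312e-01]] 334.63945052776626
```

View pics/w1.png

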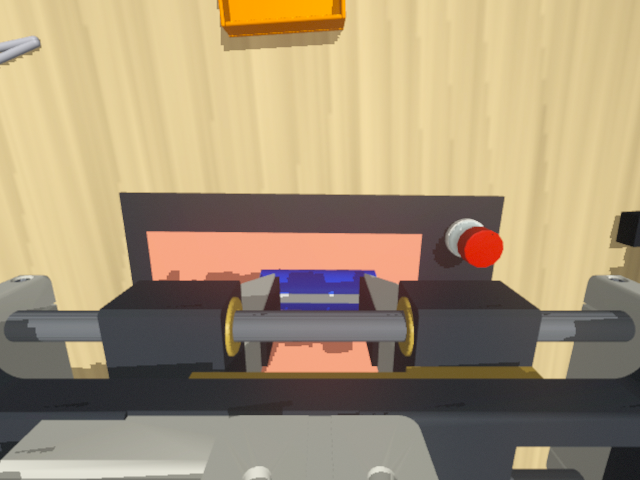

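The wrist view shows the capacitor between the fingers at u≈261–376. It is nearly parallel to the mat edge (row ~195), and it is centred on the gripper lengthwise. Next I lower the fingers behind it and start pushing.

Emit:
play_rows(
  commands=[
    {"x": 0,"y": 0,"z": 0.04,"twist": 0},
    {"x": 0,"y": 0,"z": 0.079,"twist": 0},
    {"x": 0,"y": 0,"z": 0.079,"twist": 0},
    {"x": -0.003,"y": 0,"z": 0.079,"twist": 0},
    {"x": -0.006,"y": 0,"z": 0.079,"twist": 0},
    {"x": -0.009,"y": 0,"z": 0.079,"twist": 0},
    {"x": -0.012,"y": 0,"z": 0.079,"twist": 0},
    {"x": -0.015,"y": 0,"z": 0.079,"twist": 0},
  ],
)

```text
time: 2.65
tool_pos: [542.1, 152.0, 52.8]
tcp_rot: [3.14, -0.0, 1.512]
contact_force: [0.2, -0.1, -0.6]
grip_width: 40.4
finger_force: 0.0
```

Emit:
play_rows(
  commands=[
    {"x": -0.003,"y": 0,"z": 0,"twist": 0},
    {"x": -0.006,"y": 0,"z": 0,"twist": 0},
    {"x": -0.009,"y": 0,"z": 0,"twist": 0},
    {"x": -0.012,"y": 0,"z": 0,"twist": 0},
    {"x": -0.015,"y": 0,"z": 0,"twist": 0},
    {"x": -0.018,"y": 0,"z": 0,"twist": 0},
    {"x": -0.021,"y": 0,"z": 0,"twist": 0},
    {"x": -0.024,"y": 0,"z": 0,"twist": 0},
  ],
)

```text
time: 3.45
tool_pos: [540.2, 128.0, 51.9]
tcp_rot: [-3.142, -0.0, 1.512]
contact_force: [-0.1, -1.0, -0.2]
grip_width: 40.4
finger_force: 0.0
```

```bash
python3 -c "
from h import *
go((543,165,52))
c=snap('side','s2.png');i=c['pixels'][150:390,170:490,::-1]
cv2.imwrite('pics/s2c.png',cv2.resize(i,None,fx=2,fy=2))"
```

```text
t 3.45 at [540.2 128.   51.9] [-3.142 -0.     1.512] shift m [ 0.0371  0.0006 -0.0001] twist 0 w 40.4 F [-0.1 -1.  -0.2]
```

View pics/s2c.png

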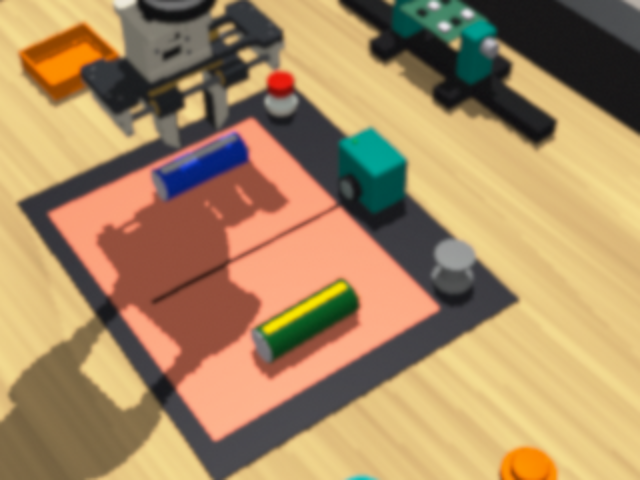

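The crop shows the capacitor rolling ahead of the fingertips, with its white stripe turned back towards the gripper. I'll continue the push.

Emit:
play_rows(
  commands=[
    {"x": -0.003,"y": 0,"z": 0,"twist": 0},
    {"x": -0.006,"y": 0,"z": 0,"twist": 0},
    {"x": -0.009,"y": 0,"z": 0,"twist": 0},
    {"x": -0.012,"y": 0,"z": 0,"twist": 0},
    {"x": -0.015,"y": 0,"z": 0,"twist": 0},
    {"x": -0.018,"y": 0,"z": 0,"twist": 0},
    {"x": -0.021,"y": 0,"z": 0,"twist": 0},
    {"x": -0.024,"y": 0,"z": 0,"twist": 0},
  ],
)

```text
time: 4.3
tool_pos: [538.8, 104.1, 51.9]
tcp_rot: [-3.142, -0.0, 1.512]
contact_force: [0.2, -0.3, 0.1]
grip_width: 40.4
finger_force: 0.0
```

Emit:
play_rows(
  commands=[
    {"x": -0.003,"y": 0,"z": 0,"twist": 0},
    {"x": -0.006,"y": 0,"z": 0,"twist": 0},
    {"x": -0.009,"y": 0,"z": 0,"twist": 0},
    {"x": -0.012,"y": 0,"z": 0,"twist": 0},
    {"x": -0.015,"y": 0,"z": 0,"twist": 0},
    {"x": -0.018,"y": 0,"z": 0,"twist": 0},
    {"x": -0.021,"y": 0,"z": 0,"twist": 0},
    {"x": -0.024,"y": 0,"z": 0,"twist": 0},
  ],
)

```text
time: 5.1
tool_pos: [537.4, 80.1, 51.9]
tcp_rot: [3.142, -0.0, 1.512]
contact_force: [0.3, -0.0, -0.1]
grip_width: 40.4
finger_force: 0.0
```

Emit:
play_rows(
  commands=[
    {"x": -0.003,"y": 0,"z": 0,"twist": 0},
    {"x": -0.006,"y": 0,"z": 0,"twist": 0},
    {"x": -0.009,"y": 0,"z": 0,"twist": 0},
    {"x": -0.012,"y": 0,"z": 0,"twist": 0},
    {"x": -0.015,"y": 0,"z": 0,"twist": 0},
    {"x": -0.018,"y": 0,"z": 0,"twist": 0},
    {"x": -0.021,"y": 0,"z": 0,"twist": 0},
    {"x": -0.022,"y": 0,"z": 0,"twist": 0},
  ],
)

```text
time: 5.9
tool_pos: [536.1, 58.1, 51.9]
tcp_rot: [3.142, -0.0, 1.512]
contact_force: [-0.7, -0.1, -0.1]
grip_width: 40.6
finger_force: 0.0
```

```bash
python3 -c "
from h import *
go((543,165,52))
c=snap('side','s3.png');i=c['pixels'][170:350,200:440,::-1]
T=snap('top','t3.png');j=T['pixels'][180:330,210:390,::-1]
cv2.imwrite('pics/s3c.png',np.hstack([cv2.resize(i,(400,300)),cv2.resize(j,(360,300))]))
for k,z in((c,25),(T,25)):
  m,ce,s=blob(capmask(k['pixels']),(225,180,420,340)); print(ce,s,ray(k,*ce,z),axisof(k,m,z))
"
```

```text
t 5.9 at [536.1  58.1  51.9] [ 3.142 -0.     1.512] shift m [ 1.071e-01  6.000e-04 -1.000e-04] twist 0 w 40.6 F [-0.7 -0.1 -0.1]
[284.30357143 227.07142857] [277 217  15  19 168] [568.88695573 106.66321796  25.        ] ((570.0380249023438, 110.22315979003906), (52.923980712890625, 29.19320297241211), 57.286041259765625)
[244.13157895 246.5       ] [242 239   6  16  76] [533.37130889 130.24532479  25.        ] ((533.400634765625, 130.26451110839844), (11.14303970336914, 35.554832458496094), 86.37200164794922)
```

View pics/s3c.png

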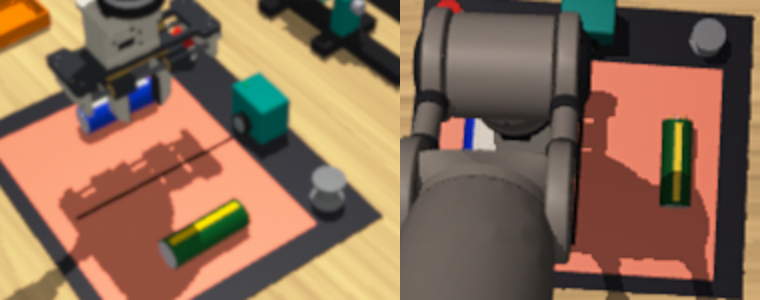

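The picture shows the capacitor now behind the fingers at its original place, so the fingertips apparently passed over it. I'll check where the fingertips really are.

```bash
python3 -c "
from h import *
c=snap('side','s4.png')
for z in (27,40,60,80,110): print(z,[np.round(proj(c,(536+dx,58,z)),0) for dx in(-30,0,30)])
i=c['pixels'][170:290,220:380,::-1]
cv2.imwrite('pics/s4c.png',cv2.resize(i,(800,600),interpolation=cv2.INTER_CUBIC))
"
```

```text
27 [array([273., 253.]), array([285., 246.]), array([297., 240.])]
40 [array([273., 249.]), array([285., 242.]), array([297., 235.])]
60 [array([272., 242.]), array([284., 235.]), array([296., 228.])]
80 [array([271., 235.]), array([283., 228.]), array([296., 221.])]
110 [array([269., 223.]), array([282., 216.]), array([295., 210.])]
```

View pics/s4c.png

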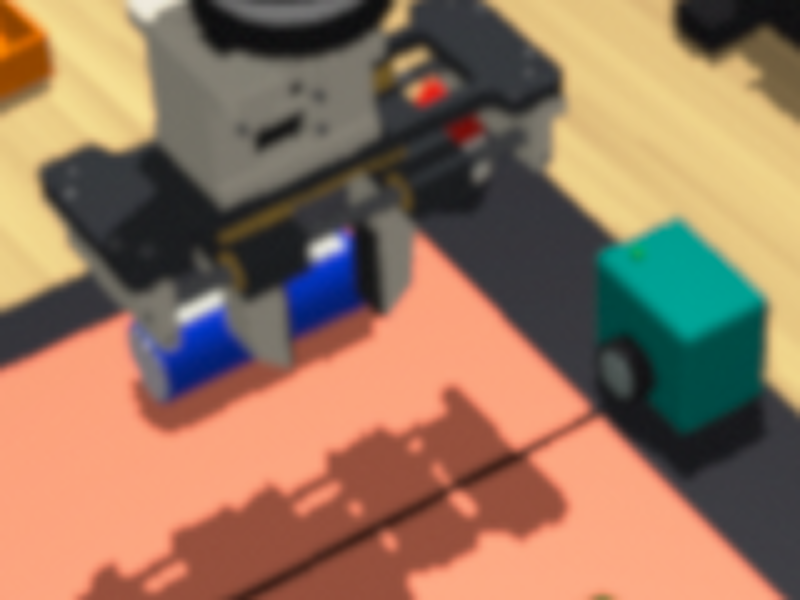

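Measured fingertips (pixels ~(277,243) and (300,232)) sit at z≈45–50, about 20 mm higher than nominal, so they slid over the top. I'll go back behind the capacitor and find the real tip height by touching the mat lightly.

Emit:
play_rows(
  commands=[
    {"x": 0,"y": 0,"z": -0.025,"twist": 0},
    {"x": 0.04,"y": 0,"z": -0.03,"twist": 0},
    {"x": 0.08,"y": 0,"z": -0.03,"twist": 0},
    {"x": 0.112,"y": 0,"z": -0.03,"twist": 0},
    {"x": 0.112,"y": 0,"z": -0.01,"twist": 0},
    {"x": 0.112,"y": 0,"z": 0.005,"twist": 0},
    {"x": 0.112,"y": 0,"z": 0.01,"twist": 0},
    {"x": 0.112,"y": 0,"z": 0.012,"twist": 0},
  ],
)

```text
time: 6.85
tool_pos: [542.4, 170.2, 39.5]
tcp_rot: [-3.141, 0.0, 1.512]
contact_force: [0.7, -0.4, 0.4]
grip_width: 40.7
finger_force: 0.0
```

```bash
python3 -c "
from h import *
go((543,170,30))
c=snap('side','s5.png');T=snap('wrist','w5.png')
m,ce,s=blob(capmask(c['pixels']),(225,190,320,260)); print(ce,s)
i=c['pixels'][150:270,210:370,::-1]
cv2.imwrite('pics/s5c.png',cv2.resize(i,(800,600),interpolation=cv2.INTER_CUBIC))
for z in (15,25,35,45): print(z,[np.round((np.array(proj(c,(536+dx,170,z)))-(210,150))*5) for dx in(-30,30)])
"
```

```text
t 6.85 at [542.4 170.2  39.5] [-3.141  0.     1.512] shift m [-0.0002  0.0006  0.0095] twist 0 w 40.7 F [ 0.7 -0.4  0.4]
[271.52201258 233.52620545] [249 220  44  28 477]
15 [array([166., 388.]), array([282., 327.])]
25 [array([163., 371.]), array([280., 310.])]
35 [array([161., 354.]), array([278., 293.])]
45 [array([158., 336.]), array([276., 275.])]
```

View pics/s5c.png

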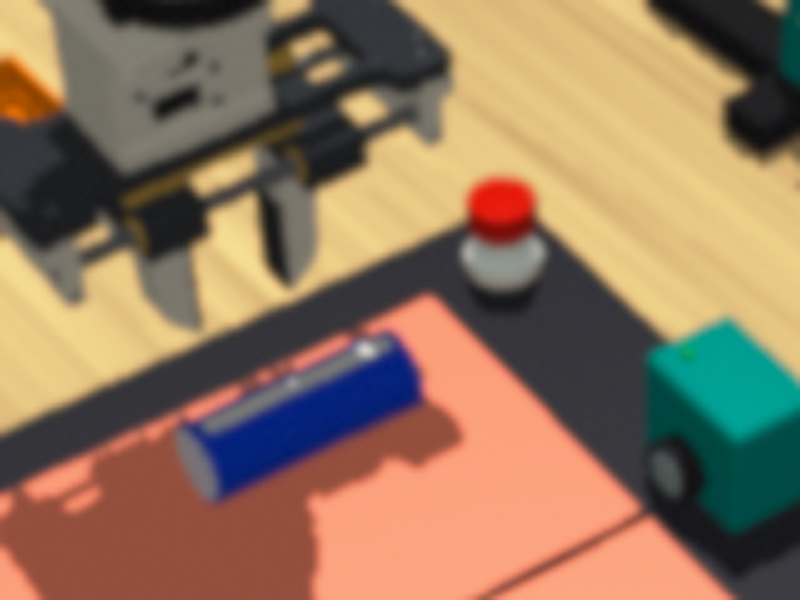

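Fingertips at crop (195,328) and (290,285) are still well above the mat, so I'm lowering slowly.

Emit:
play_rows(
  commands=[
    {"x": 0,"y": 0,"z": 0.002,"twist": 0},
    {"x": 0,"y": 0,"z": 0.004,"twist": 0},
    {"x": 0,"y": 0,"z": 0.006,"twist": 0},
    {"x": 0,"y": 0,"z": 0.008,"twist": 0},
    {"x": 0,"y": 0,"z": 0.009,"twist": 0},
    {"x": 0,"y": 0,"z": 0.01,"twist": 0},
    {"x": 0,"y": 0,"z": 0.011,"twist": 0},
    {"x": 0,"y": 0,"z": 0.012,"twist": 0},
  ],
)

```text
time: 7.75
tool_pos: [542.7, 170.3, 27.9]
tcp_rot: [3.141, -0.0, 1.512]
contact_force: [0.4, -0.1, 0.4]
grip_width: 40.4
finger_force: 0.0
```

```bash
python3 -c "
from h import *
go((543,170,30))
c=snap('side','s6.png')
i=c['pixels'][150:270,210:370,::-1]
cv2.imwrite('pics/s6c.png',cv2.resize(i,(800,600),interpolation=cv2.INTER_CUBIC))
"
```

```text
t 7.75 at [542.7 170.3  27.9] [ 3.141 -0.     1.512] shift m [-0.0002  0.0003 -0.0021] twist 0 w 40.4 F [ 0.4 -0.1  0.4]
```

View pics/s6c.png

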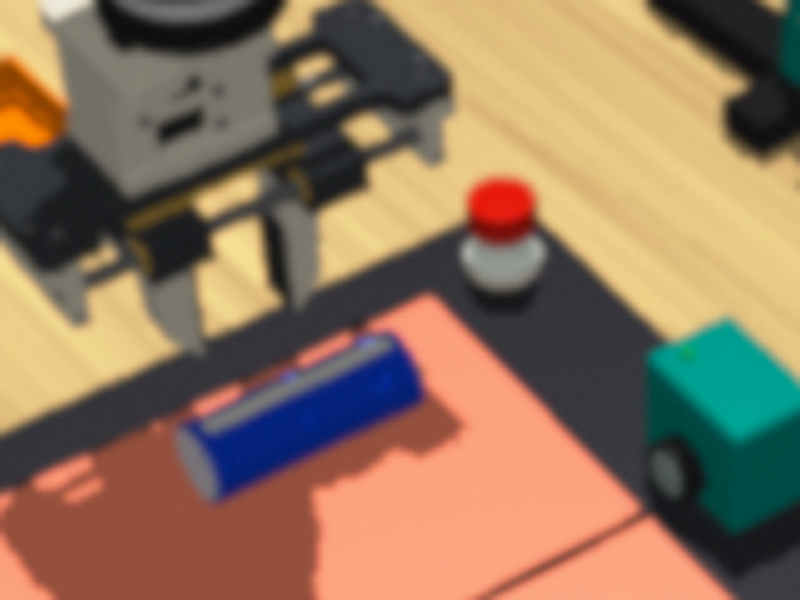

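The tips at (200,353) and (302,308) are still clear of the mat and there is no contact force. I keep lowering.

Emit:
play_rows(
  commands=[
    {"x": 0,"y": 0,"z": 0.002,"twist": 0},
    {"x": 0,"y": 0,"z": 0.004,"twist": 0},
    {"x": 0,"y": 0,"z": 0.006,"twist": 0},
    {"x": 0,"y": 0,"z": 0.007,"twist": 0},
    {"x": 0,"y": 0,"z": 0.008,"twist": 0},
    {"x": 0,"y": 0,"z": 0.009,"twist": 0},
    {"x": 0,"y": 0,"z": 0.01,"twist": 0},
    {"x": 0,"y": 0,"z": 0.01,"twist": 0},
  ],
)

```text
time: 8.6
tool_pos: [542.6, 170.2, 17.8]
tcp_rot: [-3.141, -0.0, 1.512]
contact_force: [0.2, 0.6, 1.0]
grip_width: 40.4
finger_force: 0.0
```

Emit:
play_rows(
  commands=[
    {"x": 0,"y": 0,"z": 0.001,"twist": 0},
    {"x": 0,"y": 0,"z": 0.002,"twist": 0},
    {"x": 0,"y": 0,"z": 0.003,"twist": 0},
    {"x": 0,"y": 0,"z": 0.004,"twist": 0},
    {"x": 0,"y": 0,"z": 0.005,"twist": 0},
    {"x": 0,"y": 0,"z": 0.005,"twist": 0},
    {"x": 0,"y": 0,"z": 0.005,"twist": 0},
    {"x": 0,"y": 0,"z": 0.005,"twist": 0},
  ],
)

```text
time: 9.4
tool_pos: [542.7, 170.3, 13.0]
tcp_rot: [3.142, -0.0, 1.512]
contact_force: [-0.0, -0.1, -0.8]
grip_width: 40.5
finger_force: 0.0
```

Emit:
play_rows(
  commands=[
    {"x": 0,"y": 0,"z": 0.001,"twist": 0},
    {"x": 0,"y": 0,"z": 0.001,"twist": 0},
    {"x": 0,"y": 0,"z": 0.002,"twist": 0},
    {"x": 0,"y": 0,"z": 0.002,"twist": 0},
    {"x": 0,"y": 0,"z": 0.003,"twist": 0},
    {"x": 0,"y": 0,"z": 0.003,"twist": 0},
    {"x": 0,"y": 0,"z": 0.003,"twist": 0},
    {"x": 0,"y": 0,"z": 0.003,"twist": 0},
  ],
)

```text
time: 10.2
tool_pos: [542.7, 170.2, 9.9]
tcp_rot: [3.142, -0.0, 1.512]
contact_force: [-0.3, 0.8, -0.3]
grip_width: 40.1
finger_force: 0.0
```

Emit:
play_rows(
  commands=[
    {"x": 0,"y": 0,"z": 0.001,"twist": 0},
    {"x": 0,"y": 0,"z": 0.001,"twist": 0},
    {"x": 0,"y": 0,"z": 0.002,"twist": 0},
    {"x": 0,"y": 0,"z": 0.002,"twist": 0},
    {"x": 0,"y": 0,"z": 0.003,"twist": 0},
    {"x": 0,"y": 0,"z": 0.003,"twist": 0},
    {"x": 0,"y": 0,"z": 0.003,"twist": 0},
    {"x": 0,"y": 0,"z": 0.003,"twist": 0},
  ],
)

```text
time: 11.0
tool_pos: [542.7, 170.2, 6.9]
tcp_rot: [3.141, -0.0, 1.512]
contact_force: [-0.2, -0.5, 0.3]
grip_width: 40.4
finger_force: 0.0
```

```bash
python3 -c "
from h import *
go((543,170,30))
c=snap('side','s7.png')
i=c['pixels'][150:270,210:370,::-1]
cv2.imwrite('pics/s7c.png',cv2.resize(i,(800,600),interpolation=cv2.INTER_CUBIC))
"
```

```text
t 11.0 at [542.7 170.2   6.9] [ 3.141 -0.     1.512] shift m [-0.0002  0.0003 -0.0231] twist 0 w 40.4 F [-0.2 -0.5  0.3]
```

View pics/s7c.png

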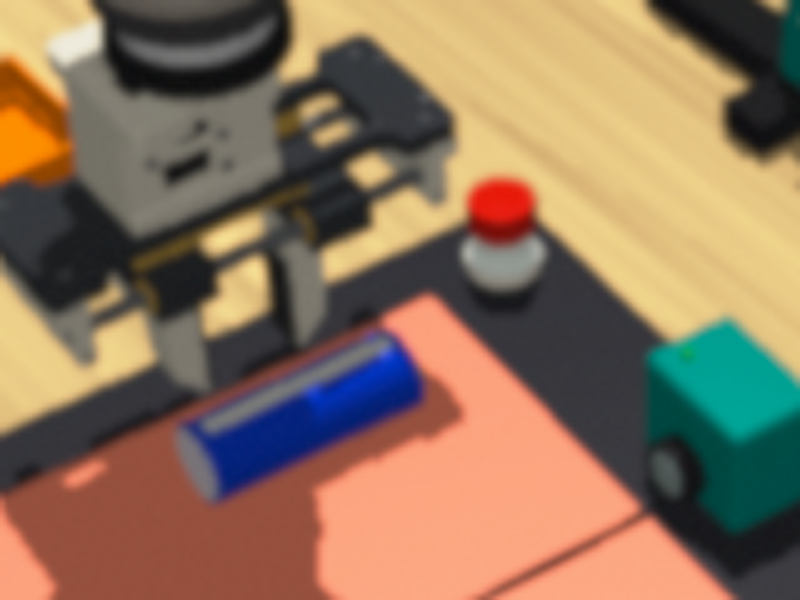

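The tips at (208,390) and (305,345) are now low. I'll solve for their height on the known y plane.

```bash
python3 -c "
from h import *
c=snap('side','s8.png')
def yp(u,v,y):
    d=c['rotation']@np.array([(u-c['cx'])/c['fx'],(v-c['cy'])/c['fy'],1.]);e=np.array(c['eye']);return np.round(e+d*(y-e[1])/d[1],1)
for y in(160,165,170):
  print(y,[yp(210+a/5,150+b/5,y) for a,b in((208,390),(305,345))])
print([yp(220+a/5,170+b/5,53) for a,b in((285,365),(395,312))])
go((0,0,0))
"
```

```text
160 [array([520.3, 160. ,  12.4]), array([570.4, 160. ,   8.7])]
165 [array([522.9, 165. ,   7. ]), array([573.3, 165. ,   3.4])]
170 [array([525.5, 170. ,   1.7]), array([576.3, 170. ,  -2. ])]
[array([514.8,  53. ,  54.7]), array([568.8,  53. ,  50.1])]
t 11.1 at [542.7 170.2   7. ] [ 3.141 -0.     1.512] shift m [-0.2018 -0.5318  0.0069] twist 0 w 40.3 F [-0.2  0.1  0.3]
```

The fingertip height roughly equals the reported z, not z−25, so z=25 puts the push at about 22 mm above the mat. I'll raise to that and push.

Emit:
play_rows(
  commands=[
    {"x": 0,"y": 0,"z": -0.01,"twist": 0},
    {"x": 0,"y": 0,"z": -0.018,"twist": 0},
    {"x": -0.004,"y": 0,"z": -0.018,"twist": 0},
    {"x": -0.008,"y": 0,"z": -0.018,"twist": 0},
    {"x": -0.012,"y": 0,"z": -0.018,"twist": 0},
    {"x": -0.016,"y": 0,"z": -0.018,"twist": 0},
    {"x": -0.019,"y": 0,"z": -0.018,"twist": 0},
    {"x": -0.022,"y": 0,"z": -0.018,"twist": 0},
  ],
)

```text
time: 11.9
tool_pos: [541.3, 147.9, 24.7]
tcp_rot: [-3.141, -0.0, 1.512]
contact_force: [-0.3, -0.2, 0.3]
grip_width: 39.9
finger_force: 0.0
```

Emit:
play_rows(
  commands=[
    {"x": -0.003,"y": 0,"z": 0,"twist": 0},
    {"x": -0.006,"y": 0,"z": 0,"twist": 0},
    {"x": -0.009,"y": 0,"z": 0,"twist": 0},
    {"x": -0.012,"y": 0,"z": 0,"twist": 0},
    {"x": -0.015,"y": 0,"z": 0,"twist": 0},
    {"x": -0.018,"y": 0,"z": 0,"twist": 0},
    {"x": -0.021,"y": 0,"z": 0,"twist": 0},
    {"x": -0.024,"y": 0,"z": 0,"twist": 0},
  ],
)

```text
time: 12.7
tool_pos: [540.4, 125.5, 27.4]
tcp_rot: [3.14, -0.002, 1.512]
contact_force: [-6.5, 8.1, 23.4]
grip_width: 40.5
finger_force: 12.1
```

```bash
cat >> h.py <<'E'
def capside(box=(225,190,420,340)):
    c=snap('side','sx.png'); m,ce,s=blob(capmask(c['pixels']),box)
    r=cv2.minAreaRect(np.argwhere(m)[:,::-1].astype(np.float32))
    # ends and mid on axis plane z=21+ ; visible-silhouette centre ~ axis
    print('cap',np.round(ce,1),s,'axis pt',np.round(ray(c,*r[0],21),1),np.round(r[0],1),np.round(r[1],1),round(r[2],1)); return c,m
E
python3 -c "
from h import *
go((540,45,25)); capside()"
```

```text
t 12.7 at [540.4 125.5  27.4] [ 3.140e+00 -2.000e-03  1.512e+00] shift m [-0.0804  0.0043  0.0022] twist 0 w 40.5 F [-6.5  8.1 23.4]
cap [273.3 235.8] [251 220  45  31 404] axis pt [540.7 107.8  21. ] [273.1 234.1] [14.6 44.6] 64.3
```

The upward force (23 N) shows that the tips sit about 8–10 mm above the reading and ride near the top. I back off, then push lower at z≈18.

Emit:
play_rows(
  commands=[
    {"x": 0.004,"y": 0,"z": -0.015,"twist": 0},
    {"x": 0.015,"y": 0,"z": -0.03,"twist": 0},
    {"x": 0.045,"y": 0,"z": -0.03,"twist": 0},
    {"x": 0.048,"y": 0,"z": -0.03,"twist": 0},
    {"x": 0.048,"y": 0,"z": -0.01,"twist": 0},
    {"x": 0.048,"y": 0,"z": 0.005,"twist": 0},
    {"x": 0.048,"y": 0,"z": 0.007,"twist": 0},
    {"x": 0.048,"y": 0,"z": 0.007,"twist": 0},
  ],
)

```text
time: 13.55
tool_pos: [542.5, 171.8, 17.6]
tcp_rot: [-3.14, 0.0, 1.512]
contact_force: [0.2, -0.3, -0.1]
grip_width: 40.4
finger_force: 0.0
```

```bash
python3 -c "
from h import *
go((540,45,18)); capside()"
```

```text
t 13.55 at [542.5 171.8  17.6] [-3.14   0.     1.512] shift m [-0.1267  0.005  -0.0004] twist 0 w 40.4 F [ 0.2 -0.3 -0.1]
cap [273.7 234.9] [251 220  45  31 447] axis pt [541.5 107.7  21. ] [273.5 234. ] [14.8 44.7] 63.4
```

Emit:
play_rows(
  commands=[
    {"x": -0.006,"y": 0,"z": 0,"twist": 0},
    {"x": -0.012,"y": 0,"z": 0,"twist": 0},
    {"x": -0.017,"y": 0,"z": 0,"twist": 0},
    {"x": -0.02,"y": 0,"z": 0,"twist": 0},
    {"x": -0.023,"y": 0,"z": 0,"twist": 0},
    {"x": -0.026,"y": 0,"z": 0,"twist": 0},
    {"x": -0.029,"y": 0,"z": 0,"twist": 0},
    {"x": -0.032,"y": 0,"z": 0,"twist": 0},
  ],
)

```text
time: 14.4
tool_pos: [540.9, 140.1, 17.9]
tcp_rot: [3.142, -0.0, 1.512]
contact_force: [0.1, 0.1, 0.3]
grip_width: 40.5
finger_force: 0.0
```

```bash
python3 -c "
from h import *
go((540,45,18)); capside()"
```

```text
t 14.4 at [540.9 140.1  17.9] [ 3.142 -0.     1.512] shift m [-0.095   0.0047 -0.0001] twist 0 w 40.5 F [0.1 0.1 0.3]
cap [273.5 235.7] [251 220  45  31 409] axis pt [540.8 107.2  21. ] [273.4 234.3] [14.5 44.5] 64.8
```

Emit:
play_rows(
  commands=[
    {"x": -0.003,"y": 0,"z": 0,"twist": 0},
    {"x": -0.006,"y": 0,"z": 0,"twist": 0},
    {"x": -0.009,"y": 0,"z": 0,"twist": 0},
    {"x": -0.012,"y": 0,"z": 0,"twist": 0},
    {"x": -0.014,"y": 0,"z": 0,"twist": 0},
    {"x": -0.016,"y": 0,"z": 0,"twist": 0},
    {"x": -0.018,"y": 0,"z": 0,"twist": 0},
    {"x": -0.02,"y": 0,"z": 0,"twist": 0},
  ],
)

```text
time: 15.25
tool_pos: [539.8, 120.2, 17.9]
tcp_rot: [3.142, -0.0, 1.512]
contact_force: [-0.0, 1.1, -0.0]
grip_width: 40.3
finger_force: 0.2
```

```bash
python3 -c "
from h import *
go((540,45,18)); capside()"
```

```text
t 15.25 at [539.8 120.2  17.9] [ 3.142 -0.     1.512] shift m [-0.075   0.0047 -0.0001] twist 0 w 40.3 F [-0.   1.1 -0. ]
cap [276.8 237.3] [255 224  45  32 476] axis pt [541.   94.2  21. ] [277.1 237.6] [14.3 45.1] 60.3
```

It now rolls with only about 1 N. Continuing.

Emit:
play_rows(
  commands=[
    {"x": -0.003,"y": 0,"z": 0,"twist": 0},
    {"x": -0.006,"y": 0,"z": 0,"twist": 0},
    {"x": -0.009,"y": 0,"z": 0,"twist": 0},
    {"x": -0.012,"y": 0,"z": 0,"twist": 0},
    {"x": -0.015,"y": 0,"z": 0,"twist": 0},
    {"x": -0.018,"y": 0,"z": 0,"twist": 0},
    {"x": -0.021,"y": 0,"z": 0,"twist": 0},
    {"x": -0.024,"y": 0,"z": 0,"twist": 0},
  ],
)

```text
time: 16.1
tool_pos: [538.3, 96.1, 17.9]
tcp_rot: [3.142, -0.0, 1.512]
contact_force: [0.4, -0.1, -0.0]
grip_width: 40.1
finger_force: 0.1
```

Emit:
play_rows(
  commands=[
    {"x": -0.003,"y": 0,"z": 0,"twist": 0},
    {"x": -0.006,"y": 0,"z": 0,"twist": 0},
    {"x": -0.009,"y": 0,"z": 0,"twist": 0},
    {"x": -0.012,"y": 0,"z": 0,"twist": 0},
    {"x": -0.015,"y": 0,"z": 0,"twist": 0},
    {"x": -0.018,"y": 0,"z": 0,"twist": 0},
    {"x": -0.021,"y": 0,"z": 0,"twist": 0},
    {"x": -0.024,"y": 0,"z": 0,"twist": 0},
  ],
)

```text
time: 16.9
tool_pos: [536.9, 72.2, 17.9]
tcp_rot: [3.142, -0.0, 1.512]
contact_force: [-0.8, -0.5, 0.1]
grip_width: 40.4
finger_force: 0.1
```

```bash
python3 -c "
from h import *
go((540,25,18)); c,m=capside()
print('ends',[np.round(ray(c,*q,21),1) for q in cv2.boxPoints(cv2.minAreaRect(np.argwhere(m)[:,::-1].astype(np.float32)))])"
```

```text
t 16.9 at [536.9  72.2  17.9] [ 3.142 -0.     1.512] shift m [-0.0469  0.0059 -0.0001] twist 0 w 40.4 F [-0.8 -0.5  0.1]
cap [289.9 252.7] [267 237  46  33 668] axis pt [537.1  42.8  21. ] [290.2 252.4] [15.2 45.6] 63.4
ends [array([494.5,  65.7,  21. ]), array([593.3,  59.5,  21. ]), array([580.1,  19.6,  21. ]), array([484. ,  26.9,  21. ])]
```

Emit:
play_rows(
  commands=[
    {"x": -0.003,"y": 0,"z": 0,"twist": 0},
    {"x": -0.006,"y": 0,"z": 0,"twist": 0},
    {"x": -0.009,"y": 0,"z": 0,"twist": 0},
    {"x": -0.012,"y": 0,"z": 0,"twist": 0},
    {"x": -0.015,"y": 0,"z": 0,"twist": 0},
    {"x": -0.018,"y": 0,"z": 0,"twist": 0},
    {"x": -0.021,"y": 0,"z": 0,"twist": 0},
    {"x": -0.024,"y": 0,"z": 0,"twist": 0},
  ],
)

```text
time: 17.75
tool_pos: [535.5, 48.2, 17.9]
tcp_rot: [3.142, -0.0, 1.512]
contact_force: [-0.3, 0.3, 0.8]
grip_width: 40.4
finger_force: 0.1
```

Emit:
play_rows(
  commands=[
    {"x": -0.002,"y": 0,"z": 0,"twist": 0},
    {"x": -0.004,"y": 0,"z": 0,"twist": 0},
    {"x": -0.006,"y": 0,"z": 0,"twist": 0},
    {"x": -0.008,"y": 0,"z": 0,"twist": 0},
    {"x": -0.009,"y": 0,"z": 0,"twist": 0},
    {"x": -0.01,"y": 0,"z": 0,"twist": 0},
    {"x": -0.011,"y": 0,"z": 0,"twist": 0},
    {"x": -0.012,"y": 0,"z": 0,"twist": 0},
  ],
)

```text
time: 18.55
tool_pos: [534.8, 36.4, 17.9]
tcp_rot: [3.142, -0.0, 1.512]
contact_force: [0.2, 0.2, 0.4]
grip_width: 40.6
finger_force: 0.1
```

```bash
cat >> h.py <<'E'
def near(c,box=(225,190,420,340)):
    p=c['pixels'].astype(int); m=((p[...,2]>1.4*p[...,0])&(p[...,2]>1.4*p[...,1])&(p[...,2]>45)).astype(np.uint8)
    m,ce,s=blob(m,box); b=cv2.boxPoints(cv2.minAreaRect(np.argwhere(m)[:,::-1].astype(np.float32)))
    # near edge: bottom-most mask pixel per column, middle columns
    cols=np.arange(s[0]+14,s[0]+s[2]-6); pts=np.array([ray(c,u,np.nonzero(m[:,u])[0].max()+.5,21)[:2] for u in cols])
    f=np.polyfit(pts[:,0],pts[:,1],1); x=pts[:,0].mean(); L=10.6-.0687*(x-408.3)
    print('near slope',round(f[0],3),'at x',round(x,1),'y edge',round(np.polyval(f,x),1),'centre',round(np.polyval(f,x)+23.1,1),'line y',round(L,1),'s',s)
E
python3 -c "
from h import *
go((540,25,18)); c,m=capside(); near(c)
q=snap('top','t9.png')['pixels'][200:310,270:330]
for f in('s1.png',):
  i=cv2.imread('pics/'+f)[...,::-1]; d=dict(c); d['pixels']=i; near(d)"
```

```text
t 18.55 at [534.8  36.4  17.9] [ 3.142 -0.     1.512] shift m [-0.0111  0.0058 -0.0001] twist 0 w 40.6 F [0.2 0.2 0.4]
cap [300.5 264.5] [277 249  47  32 600] axis pt [533.5   3.6  21. ] [300.4 264.3] [13.9 46.9] 64.0
near slope -0.065 at x 528.0 y edge -14.0 centre 9.1 line y 2.4 s [275 248  50  34 665]
near slope -0.051 at x 533.5 y edge 94.4 centre 117.5 line y 2.0 s [247 217  47  32 558]
```

Emit:
play_rows(
  commands=[
    {"x": -0.001,"y": 0,"z": 0,"twist": 0},
    {"x": -0.002,"y": 0,"z": 0,"twist": 0},
    {"x": -0.003,"y": 0,"z": 0,"twist": 0},
    {"x": -0.004,"y": 0,"z": 0,"twist": 0},
    {"x": -0.005,"y": 0,"z": 0,"twist": 0},
    {"x": -0.005,"y": 0,"z": 0,"twist": 0},
    {"x": -0.005,"y": 0,"z": 0,"twist": 0},
    {"x": -0.005,"y": 0,"z": 0,"twist": 0},
  ],
)

```text
time: 19.45
tool_pos: [534.5, 31.5, 17.9]
tcp_rot: [-3.142, -0.0, 1.512]
contact_force: [-0.6, -0.2, -0.9]
grip_width: 40.7
finger_force: 0.0
```

```bash
python3 -c "
from h import *
go((540,25,18)); c,m=capside(); near(c)
# line in first side image, at salmon panel
d=dict(c); d['pixels']=cv2.imread('pics/s1.png')[...,::-1]
print(line(d,(240,250,340,305)))"
```

```text
t 19.45 at [534.5  31.5  17.9] [-3.142 -0.     1.512] shift m [-0.0061  0.0059 -0.0001] twist 0 w 40.7 F [-0.6 -0.2 -0.9]
cap [302.3 267.2] [278 252  48  31 472] axis pt [ 5.342e+02 -4.000e-01  2.100e+01] [301.9 265.3] [14.8 47. ] 63.4
near slope -0.069 at x 527.6 y edge -19.2 centre 3.9 line y 2.4 s [277 251  49  33 551]
(array([ 9.7054261e-01, -2.4092951e-01,  5.3734521e+02, -1.0934816e+02],
      dtype=float32), array([ 535.01126444, -108.76877509]), array([ 539.35469328, -109.84699689]))
```

```bash
python3 -c "
from h import *
c=snap('side','s9.png'); d=dict(c); p=cv2.imread('pics/s1.png')[...,::-1].astype(int)
P=[]
for u in range(252,335):
    v0=int(np.interp(u,[247,340],[300,255])); col=p[v0-6:v0+7,u].sum(1); w=np.clip(np.median(col)-col-60,0,None)
    if w.sum()>0: P.append(ray(c,u,(w*np.arange(v0-6,v0+7)).sum()/w.sum(),3)[:2])
P=np.array(P); f=np.polyfit(P[:,0],P[:,1],1); r=P[:,1]-np.polyval(f,P[:,0]); k=abs(r)<3; f=np.polyfit(P[k,0],P[k,1],1)
print(len(P),k.sum(),'slope',f[0],'y at 527.6',np.polyval(f,527.6),P[0],P[-1]); near(c)"
```

```text
83 83 slope -0.06946847814761195 y at 527.6 0.11113598131666436 [418.69107488   7.31169579] [611.85419769  -5.7423112 ]
near slope -0.069 at x 527.6 y edge -19.2 centre 3.9 line y 2.4 s [277 251  49  33 550]
```

Emit:
play_rows(
  commands=[
    {"x": 0.004,"y": 0,"z": 0,"twist": 0},
    {"x": 0.015,"y": 0,"z": 0,"twist": 0},
    {"x": 0.03,"y": 0,"z": 0,"twist": 0},
    {"x": 0.045,"y": 0,"z": -0.02,"twist": 0},
    {"x": 0.07,"y": 0,"z": -0.06,"twist": 0},
    {"x": 0.11,"y": 0,"z": -0.09,"twist": 0},
    {"x": 0.15,"y": 0,"z": -0.1,"twist": 0},
    {"x": 0.18,"y": 0,"z": -0.1,"twist": 0},
  ],
)

```text
time: 20.35
tool_pos: [545.8, 215.1, 120.6]
tcp_rot: [3.137, -0.002, 1.514]
contact_force: [1.1, -0.4, 0.3]
grip_width: 40.4
finger_force: 0.0
```

```bash
python3 -c "
from h import *
go((540,25,18)); c,m=capside(); near(c)
T=snap('top','t10.png'); p=T['pixels'].astype(int)
m=((p[...,2]>1.4*p[...,0])&(p[...,2]>1.4*p[...,1])&(p[...,2]>45)).astype(np.uint8)
m,ce,s=blob(m,(270,190,335,320)); print(ce,s,axisof(T,m,21))
cv2.imwrite('pics/t10c.png',cv2.resize(T['pixels'][170:330,210:400,::-1],(700,590),interpolation=cv2.INTER_CUBIC))"
```

```text
t 20.35 at [545.8 215.1 120.6] [ 3.137e+00 -2.000e-03  1.514e+00] shift m [-0.1903  0.0046  0.1022] twist 0 w 40.4 F [ 1.1 -0.4  0.3]
cap [301.2 266. ] [276 248  49  35 572] axis pt [533.3   1.4  21. ] [301. 265.] [16.1 48.3] 63.4
near slope -0.065 at x 525.3 y edge -19.1 centre 4.0 line y 2.6 s [276 248  49  36 603]
[298.51318458 246.97768763] [291 225  17  44 493] ((533.8735961914062, 3.680145263671875), (34.107059478759766, 102.65315246582031), 86.40083312988281)
```

View pics/t10c.png

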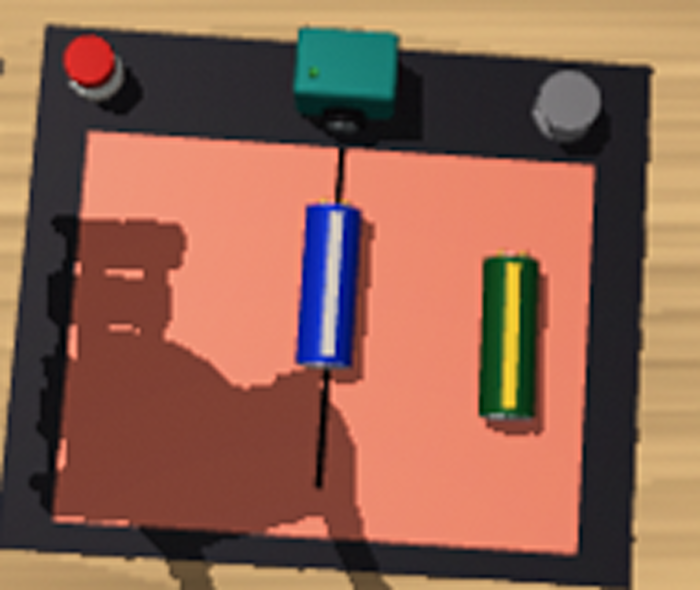

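The picture shows the capacitor over the line with its brass stubs towards the camera, at crop ~(330,285). The line enters at (341,200) and leaves at (325,372), so it is perhaps 2–3 mm to the left. A finer edge measurement comes next.

```bash
python3 -c "
from h import *
T=snap('top','t11.png'); p=T['pixels'].astype(float); sat=p[...,2]-p[...,0]  # blue cap + (white ~0) ; salmon negative
A=[]
for v in range(228,267):
    r=sat[v]; s=p[v,:,0]  # salmon: high red & low blue
    q=(sat[v,275:322]>-40).astype(int) 
    nz=np.nonzero((p[v,280:318,2]>1.4*p[v,280:318,0]))[0]+280
    l,rr=nz.min()-.5,nz.max()+.5
    a=ray(T,l,v,21);b=ray(T,rr,v,21); A.append((a[:2]+b[:2])/2)
A=np.array(A);fa=np.polyfit(A[:,0],A[:,1],1)
p=cv2.imread('pics/t1.png')[...,::-1].astype(float);L=[]
for v in range(212,300):
    u0=int(round(np.interp(v,[208,302],[302,297]))); x=np.arange(u0-5,u0+6); col=p[v,x].sum(1); w=np.clip(np.median(col)-col-40,0,None)
    if w.sum()>0: L.append(ray(T,(w*x).sum()/w.sum(),v,3)[:2])
L=np.array(L);fl=np.polyfit(L[:,0],L[:,1],1)
print('cap',fa[0],'line',fl[0],[(x,round(np.polyval(fa,x)-np.polyval(fl,x),2)) for x in(484,534,584)],len(L))
go((545,60,18))"
```

```text
cap -0.06330826538503324 line -0.06796450762693738 [(484, np.float64(1.85)), (534, np.float64(2.09)), (584, np.float64(2.32))] 88
t 20.5 at [544.4 213.9 117.9] [ 3.141 -0.     1.516] shift m [-0.1537  0.009   0.0999] twist 0 w 40.4 F [ 0.3 -1.  -0.8]
```

Off by about 2 mm and well aligned. One gentle nudge will close that gap.

Emit:
play_rows(
  commands=[
    {"x": -0.045,"y": 0,"z": 0.0,"twist": 0},
    {"x": -0.09,"y": 0,"z": 0.02,"twist": 0},
    {"x": -0.125,"y": 0,"z": 0.05,"twist": 0},
    {"x": -0.14,"y": 0,"z": 0.08,"twist": 0},
    {"x": -0.15,"y": 0,"z": 0.1,"twist": 0},
    {"x": -0.16,"y": 0,"z": 0.1,"twist": 0},
    {"x": -0.165,"y": 0,"z": 0.1,"twist": 0},
    {"x": -0.165,"y": 0,"z": 0.1,"twist": 0},
  ],
)

```text
time: 21.3
tool_pos: [536.2, 45.8, 19.1]
tcp_rot: [3.14, 0.0, 1.511]
contact_force: [0.6, -0.3, 0.3]
grip_width: 40.0
finger_force: 0.0
```

Emit:
play_rows(
  commands=[
    {"x": -0.005,"y": 0,"z": 0.001,"twist": 0},
    {"x": -0.009,"y": 0,"z": 0.001,"twist": 0},
    {"x": -0.012,"y": 0,"z": 0.001,"twist": 0},
    {"x": -0.0135,"y": 0,"z": 0.001,"twist": 0},
    {"x": -0.0145,"y": 0,"z": 0.001,"twist": 0},
    {"x": -0.0155,"y": 0,"z": 0.001,"twist": 0},
    {"x": -0.0165,"y": 0,"z": 0.001,"twist": 0},
    {"x": -0.0165,"y": 0,"z": 0.001,"twist": 0},
  ],
)

```text
time: 22.1
tool_pos: [534.4, 29.9, 16.9]
tcp_rot: [-3.142, -0.0, 1.512]
contact_force: [-1.0, -0.4, 0.4]
grip_width: 40.3
finger_force: 0.0
```

```bash
python3 -c "
from h import *
go((545,60,18)); c,m=capside(); near(c)"
```

```text
t 22.1 at [534.4  29.9  16.9] [-3.142 -0.     1.512] shift m [ 0.0307  0.0088 -0.0011] twist 0 w 40.3 F [-1.  -0.4  0.4]
cap [302.7 268.2] [278 254  48  29 437] axis pt [533.8  -1.5  21. ] [302.1 265.7] [14.8 47. ] 63.4
near slope -0.064 at x 527.6 y edge -21.0 centre 2.1 line y 2.4 s [277 249  50  35 587]
```

Now over the line within about 1 mm. I retreat, rise, close the fingers and travel to the button.

Emit:
play_rows(
  commands=[
    {"x": 0.005,"y": 0,"z": 0,"twist": 0},
    {"x": 0.02,"y": 0,"z": 0,"twist": 0},
    {"x": 0.035,"y": 0,"z": -0.02,"twist": 0},
    {"x": 0.04,"y": 0,"z": -0.06,"twist": 0},
    {"x": 0.03,"y": -0.005,"z": -0.1,"twist": 0},
    {"x": 0.0,"y": -0.01,"z": -0.13,"twist": 0},
    {"x": -0.04,"y": -0.015,"z": -0.14,"twist": 0},
    {"x": -0.085,"y": -0.02,"z": -0.14,"twist": 0},
  ],
  jaw=1,
)

```text
time: 22.95
tool_pos: [510.5, -53.3, 159.3]
tcp_rot: [3.137, 0.0, 1.515]
contact_force: [0.3, -0.8, -0.5]
grip_width: 0.3
finger_force: 0.0
```

```bash
python3 -c "
from h import *
go((469,-360,80))"
```

```text
t 22.95 at [510.5 -53.3 159.3] [3.137 0.    1.515] shift m [-0.3085 -0.0247  0.0793] twist 0 w 0.3 F [ 0.3 -0.8 -0.5]
```

Emit:
play_rows(
  commands=[
    {"x": -0.04,"y": -0.003,"z": 0,"twist": 0},
    {"x": -0.085,"y": -0.006,"z": 0,"twist": 0},
    {"x": -0.13,"y": -0.01,"z": 0.01,"twist": 0},
    {"x": -0.175,"y": -0.014,"z": 0.02,"twist": 0},
    {"x": -0.22,"y": -0.018,"z": 0.04,"twist": 0},
    {"x": -0.26,"y": -0.021,"z": 0.06,"twist": 0},
    {"x": -0.295,"y": -0.024,"z": 0.075,"twist": 0},
    {"x": -0.308,"y": -0.025,"z": 0.08,"twist": 0},
  ],
)

```text
time: 23.75
tool_pos: [465.7, -361.3, 75.0]
tcp_rot: [-3.14, -0.001, 1.51]
contact_force: [-0.6, 0.4, 0.2]
grip_width: 0.7
finger_force: 0.0
```

```bash
python3 -c "
from h import *
go((469,-360,40))
T=snap('top','t12.png'); p=T['pixels'].astype(float); fl=-.06796
A=[]
for v in range(228,267):
    nz=np.nonzero((p[v,280:318,2]>1.4*p[v,280:318,0]))[0]+280
    A.append((ray(T,nz.min()-.5,v,21)[:2]+ray(T,nz.max()+.5,v,21)[:2])/2)
A=np.array(A);fa=np.polyfit(A[:,0],A[:,1],1); print('slope',fa[0],'y at 534',np.polyval(fa,534)); c,m=capside(); near(c)
w=snap('wrist','w12.png'); q=w['pixels'].astype(int); m=((q[...,0]>140)&(q[...,1]<60)&(q[...,2]<60)).astype(np.uint8); m,ce,s=blob(m,(0,0,640,480)); print('btn',ce,s,ray(w,*ce,21))
print(proj(w,(469,-360,21)))"
```

```text
t 23.75 at [ 465.7 -361.3   75. ] [-3.14e+00 -1.00e-03  1.51e+00] shift m [0.0015 0.0032 0.035 ] twist 0 w 0.7 F [-0.6  0.4  0.2]
slope -0.06449691131368718 y at 534 1.9614754321856438
cap [298.3 268.9] [277 257  47  26 475] axis pt [5.305e+02 4.000e-01 2.100e+01] [300.2 265.9] [16.4 44.9] 62.2
near slope -0.065 at x 525.2 y edge -20.8 centre 2.3 line y 2.6 s [277 256  48  28 503]
btn [321.98830812 254.74002751] [ 300  232   45   45 1454] [ 467.95013584 -358.97784717   21.        ]
(np.float64(323.58089158395336), np.float64(256.05400403436767))
```

The capacitor is centred on the line and straight. The wrist view puts the button at (468,-359). Lowering towards it.

Emit:
play_rows(
  commands=[
    {"x": 0.0015,"y": 0.002,"z": 0.02,"twist": 0},
    {"x": 0.0015,"y": 0.002,"z": 0.035,"twist": 0},
    {"x": 0.0015,"y": 0.002,"z": 0.042,"twist": 0},
    {"x": 0.0015,"y": 0.002,"z": 0.046,"twist": 0},
    {"x": 0.0015,"y": 0.002,"z": 0.049,"twist": 0},
    {"x": 0.0015,"y": 0.002,"z": 0.051,"twist": 0},
    {"x": 0.0015,"y": 0.002,"z": 0.051,"twist": 0},
    {"x": 0.0015,"y": 0.002,"z": 0.051,"twist": 0},
  ],
)

```text
time: 24.7
tool_pos: [468.6, -358.5, 26.3]
tcp_rot: [3.141, 0.0, 1.512]
contact_force: [0.7, -0.3, -0.2]
grip_width: 0.5
finger_force: 0.0
```

Emit:
play_rows(
  commands=[
    {"x": 0,"y": 0,"z": 0.001,"twist": 0},
    {"x": 0,"y": 0,"z": 0.002,"twist": 0},
    {"x": 0,"y": 0,"z": 0.003,"twist": 0},
    {"x": 0,"y": 0,"z": 0.004,"twist": 0},
    {"x": 0,"y": 0,"z": 0.005,"twist": 0},
    {"x": 0,"y": 0,"z": 0.006,"twist": 0},
    {"x": 0,"y": 0,"z": 0.007,"twist": 0},
    {"x": 0,"y": 0,"z": 0.007,"twist": 0},
  ],
)

```text
time: 25.5
tool_pos: [468.4, -358.2, 18.7]
tcp_rot: [-3.141, -0.0, 1.512]
contact_force: [-0.3, -0.9, -0.4]
grip_width: 0.7
finger_force: 0.0
```

Emit:
play_rows(
  commands=[
    {"x": 0,"y": 0,"z": 0.001,"twist": 0},
    {"x": 0,"y": 0,"z": 0.002,"twist": 0},
    {"x": 0,"y": 0,"z": 0.003,"twist": 0},
    {"x": 0,"y": 0,"z": 0.004,"twist": 0},
    {"x": 0,"y": 0,"z": 0.005,"twist": 0},
    {"x": 0,"y": 0,"z": 0.005,"twist": 0},
    {"x": 0,"y": 0,"z": 0.005,"twist": 0},
    {"x": 0,"y": 0,"z": 0.005,"twist": 0},
  ],
)

```text
time: 26.3
tool_pos: [468.5, -358.4, 13.9]
tcp_rot: [3.141, 0.0, 1.512]
contact_force: [0.0, 0.9, 0.2]
grip_width: 0.6
finger_force: 0.0
```

Emit:
play_rows(
  commands=[
    {"x": 0,"y": 0,"z": 0.001,"twist": 0},
    {"x": 0,"y": 0,"z": 0.002,"twist": 0},
    {"x": 0,"y": 0,"z": 0.003,"twist": 0},
    {"x": 0,"y": 0,"z": 0.004,"twist": 0},
    {"x": 0,"y": 0,"z": 0.004,"twist": 0},
    {"x": 0,"y": 0,"z": 0.004,"twist": 0},
    {"x": 0,"y": 0,"z": 0.004,"twist": 0},
    {"x": 0,"y": 0,"z": 0.004,"twist": 0},
  ],
)

```text
time: 27.1
tool_pos: [468.6, -358.4, 10.0]
tcp_rot: [3.141, 0.0, 1.512]
contact_force: [0.4, -0.3, 3.2]
grip_width: 0.6
finger_force: 1.7
```

Emit:
play_rows(
  commands=[
    {"x": 0,"y": 0,"z": 0.001,"twist": 0},
    {"x": 0,"y": 0,"z": 0.002,"twist": 0},
    {"x": 0,"y": 0,"z": 0.003,"twist": 0},
    {"x": 0,"y": 0,"z": 0.003,"twist": 0},
    {"x": 0,"y": 0,"z": 0.003,"twist": 0},
    {"x": 0,"y": 0,"z": 0.003,"twist": 0},
    {"x": 0,"y": 0,"z": 0.003,"twist": 0},
    {"x": 0,"y": 0,"z": 0.003,"twist": 0},
  ],
)

```text
time: 27.9
tool_pos: [468.6, -358.4, 7.4]
tcp_rot: [3.141, 0.0, 1.512]
contact_force: [-1.0, 0.9, 7.6]
grip_width: 0.3
finger_force: 4.0
```

Emit:
play_rows(
  commands=[
    {"x": 0,"y": 0,"z": 0.0005,"twist": 0},
    {"x": 0,"y": 0,"z": 0.001,"twist": 0},
    {"x": 0,"y": 0,"z": 0.0015,"twist": 0},
    {"x": 0,"y": 0,"z": 0.002,"twist": 0},
    {"x": 0,"y": 0,"z": 0.002,"twist": 0},
    {"x": 0,"y": 0,"z": 0.002,"twist": 0},
    {"x": 0,"y": 0,"z": 0.002,"twist": 0},
    {"x": 0,"y": 0,"z": 0.002,"twist": 0},
  ],
)

```text
time: 28.7
tool_pos: [468.7, -358.5, 7.1]
tcp_rot: [3.141, 0.001, 1.512]
contact_force: [-3.8, 4.7, 21.2]
grip_width: 0.4
finger_force: 10.6
```

Force rises to a hard stop at z≈7.2, about 6 mm below first contact, so the button is fully pressed. Releasing and rising.

Emit:
play_rows(
  commands=[
    {"x": 0,"y": 0,"z": -0.004,"twist": 0},
    {"x": 0,"y": 0,"z": -0.01,"twist": 0},
    {"x": 0,"y": 0,"z": -0.025,"twist": 0},
    {"x": 0,"y": 0,"z": -0.05,"twist": 0},
    {"x": 0,"y": 0,"z": -0.08,"twist": 0},
    {"x": 0,"y": 0,"z": -0.1,"twist": 0},
    {"x": 0,"y": 0,"z": -0.1,"twist": 0},
    {"x": 0,"y": 0,"z": -0.1,"twist": 0},
  ],
)

```text
time: 29.5
tool_pos: [468.1, -358.0, 104.2]
tcp_rot: [-3.141, -0.001, 1.512]
contact_force: [0.4, 0.1, 0.2]
grip_width: 0.3
finger_force: 0.0
```

```bash
python3 -c "
from h import *
go((469,-360,100)); c,m=capside(); near(c)
a=cv2.imread('pics/t1.png').astype(int); b=snap('top','t13.png')['pixels'][...,::-1].astype(int)
for n,(u0,v0,u1,v1) in dict(spare=(335,235,360,290),jar=(222,175,248,202),spool=(352,186,378,212)).items(): print(n,abs(a-b)[v0:v1,u0:u1].mean().round(1))
print(bot.close_job())"
```

```text
t 29.5 at [ 468.1 -358.   104.2] [-3.141e+00 -1.000e-03  1.512e+00] shift m [-0.0019  0.001   0.0042] twist 0 w 0.3 F [0.4 0.1 0.2]
cap [301.7 266.3] [277 249  49  34 579] axis pt [5.341e+02 4.000e-01 2.100e+01] [301.6 265.1] [16.3 48.3] 62.2
near slope -0.062 at x 526.4 y edge -20.9 centre 2.2 line y 2.5 s [277 249  49  35 601]
spare 11.0
jar 8.1
spool 7.7
the job is handed in; nothing more can be done
None
```

The capacitor was rolled onto the black line (about 1–2 mm off centre, under 0.01 rad askew, terminals facing the inspection camera), then the shutter was pressed to its stop and released, and the job was handed in at about 29.5 s; the first two pushes rode over its top (up to 23 N), and my only final check on the other items was a coarse picture comparison.

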